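# Reset the ratchet drawing board to a flatter slope

### The job

The small tilting drawing board on the bench stands too steep. Holding it only by the black pull tab at its top edge, lift it slowly past its last notch and on against the sprung top stop, just firmly enough for the pawl to throw over and without forcing anything; then lower it by hand until it lies fully flat, raise it again and leave it standing by itself in the second notch from the bottom. Never let the board drop or press it down against the pawl, and leave the tin, the calliper and the other things on the bench alone.

Things in the scene. Friction and masses are not known exactly. Their poses are not given: they have to be found in the camera images.
- base: grey sheet-steel bed of the drawing board, 262 x 180 mm, fixed to the bench. Origin: at bench height below the middle of the hinge line. x points level from the hinge towards the free edge of the board, y lies along the hinge line, z up. The hinge line is 75 mm above the bench.
- board (a joint): slope of the board (240 mm wide, 12 mm plywood with a white face, 0.5 to 0.8 kg), rad: 0 = flat on two rubber-capped posts, growing as the free edge rises. The notches hold it at about 0.42, 0.56, 0.69, 0.81, 0.93 (first to fifth), or a little lower, as the rack is clamped (up to 0.07 in the first, 0.035 in the fifth). It starts in the third. Raising clicks freely from notch to notch; lowering is blocked.
- handle (a point): centre of the black pull tab sticking out of the middle of the board's free edge in the board's plane: 20 mm wide along the hinge direction, 12 mm thick, projecting 63 mm. It moves on an arc of 258 mm about the hinge line. The board's edge is 32 mm from it. It can be pinched across its 20 mm width from straight above at any slope and then turns between the fingers. The board weighs about 3 N here.
- carriage: steel carriage under the board at the foot of its prop, with a weighted tumbler pawl; it slides along the base's x. Origin at bench height, 214 mm from the hinge when flat, nearer as the board rises. With the board between 0.97 and 1.18 (place not told) it meets a sprung plunger; some 3 mm on, at 12 to 15 N more pull at the tab, the pawl throws over and stays out. Over 20 N more overloads it.
- rack: five-notch steel rack bar on the bed under the board, along the base's x. Its origin and axes are the base's, shifted up to 5 mm along x. The carriage's origin lies in this frame at x = 202, 191, 178, 164, 149 mm in the first to fifth notch. With the pawl thrown out the board comes down freely; below a slope of about 0.15 the pawl is set in again.
- tin: old tin of bolts, 70 mm wide and 75 mm high, upright at the left end of the bench; origin at its bottom centre. A bystander.
- calliper: steel sliding calliper lying flat at the left of the board, 84 x 243 x 7 mm; origin at the middle of its underside. A bystander.

How it is judged:
By the outcome, as a careful person would: the job done as asked, in the order asked, and still so for the second after the job is handed in, with the robot touching nothing.
It also fails if it takes over 70 s, if anything falls off the work surface, if the arm or the gripper's body presses on something with over 40 N, if the wrist force passes 120 N, or if a joint passes its speed limit or range.

### The arm

A 6-joint arm with a two-finger parallel gripper is mounted at the origin on a cart in front of the work surface, level with it; the furniture and walls round the work are solid. World frame = base frame: x ahead of the robot, y to its left, z up, the work surface at z = 0. Lengths are in m, angles in rad, forces in N, time in s.
With the tool pointing down it reaches from about 0.25 to 0.775 m from the base axis. Payload 4 kg.
Tool frame: the origin (TCP) lies midway between the tips of the shut fingers; the grasp point (between the pads) lies 19 mm behind it (robot.grasp_offset is the distance from the TCP to the grasp point, in m); z points along the fingers, y is the direction in which the jaws open and shut (so a half turn about z gives the same grasp; the last joint's range is limited). The gripper opens to 94 mm and grips with 3 to 60 N. Pads are 16 mm wide; open, the fingers measure 119 mm over their backs; the gripper's body (75 mm by 177 mm) begins 78 mm behind the grasp point.
Start: joints at [0.998, 0.087, 1.371, -0, 1.684, -0.103], TCP at [0.249, 0.49, 0.206] pointing down, gripper open.
Joint ranges: [-3.1, 3.1], [-0.76, 2.03], [0.27, 2.55], [-1.08, 4.22], [0.17, 2.65], [-2.57, 2.57]. Speed limits (rad/s): [2.79, 2.79, 3.14, 3.14, 3.14, 3.14].

### API

Orientations are given as [roll, pitch, yaw] about the fixed x, y, z axes, in that order (R = Rz(yaw) Ry(pitch) Rx(roll)).
In Python, from bench import status, viewer, order, robot gives the robot as it stands. The module is installed in compiled form; this text tells all that it offers.
- The arm moves only by the tool move_arm, never from a script. Its argument "targets" is a list of rows, each a list of 3 entries, a list of its own where there are three numbers: the shift along the tool's x, y, z in mm, then the turn, a rotation vector about the tool's x, y, z in degrees, then the opening, from -1 (shut) to 1 (fully open). A call has 1 to 20 rows; each row is the pose to reach, as a shift and turn from the pose commanded when the call began, along the tool's axes at that moment; what a row does not reach only later rows make up. A row lasts 1/8 s, in which the tool goes at most 62.5 mm and 10.7 degrees, less where a joint would pass 70% of its speed; a pose out of reach is approached as far as the arm can. A call with a gripper value outside its range is refused whole. The fingers move at their own pace and stop on an object; the grip force is fixed at half the most. Time passes only in rows, so rows that repeat a pose let the fingers close. It gives the time, the measured TCP pose, the force and the opening at its end, in the units of the state.
- status.get_obs(): the state, without advancing time (a new reading comes with each control period).
- viewer.snapshot(name): name is "scene" or "top" or "wrist"; returns the picture (480x640x3 uint8, red, green, blue); there is no depth.
- viewer.camera_model(name): a dict with "K" (3x3 intrinsics, pixels), "xyz" and "attitude" of the camera in the world; the wrist camera has in their place "T_tool_cam" (4x4, takes a point from camera to tool coordinates, whose origin is the TCP and whose axes are the flange's). Camera axes: x right, y up, looking along -z (the intrinsics and any distortion apply to the point x, -y, -z); pixel columns grow to the right and rows downward; lengths in m; the calibration is good to about 2 mm. A picture is of the moment at which its call begins: read the wrist's pose just before it. camera_model takes no time and is no camera call.
- order.close_job(): hands the job in, once; it reports no verdict.
The state is a dict: "time": time; "joint_positions": joint angles; "qvel": joint speeds; "joint_torque": joint torques, N m; "tool_pos": TCP position; "ee_rot": TCP orientation; "wrist_force": force on the tool from outside, world axes, zero at the start; "wrist_torque": the same for the moment, N m; "width": finger opening in m.
Only numpy, scipy, OpenCV 4.12 (cv2) and the standard library are available. Lean on these libraries where they do the work, as an engineer would, in place of code of your own. Each camera call takes 0.05 s, during which the arm holds its last target. There are 200 camera calls.

## Working session

There is one attempt and no reset: what is moved stays moved. The work goes in short steps, Python scripts to look and compute and a tool call to move; the robot and the scene stay as the last step left them, time stands still between calls to the robot, and variables do not carry over. Pictures are saved under pics/ and viewed, about 8 in all and at most 12, crops included, and the job is handed in when it is done.

Besides the shell and the picture viewer there is one more tool, called after "Request:" as name([rows], argument=value, ...), one row to a line, values as JSON. move_arm: Moves the arm, as the interface text tells. Its arguments: {"type":"object","properties":{"targets":{"type":"array"}},"required":["targets"]}

```bash
mkdir -p pics; python3 - <<'E'
from bench import status, viewer, robot
import cv2,numpy as np
np.set_printoptions(precision=4,suppress=True)
for n in("scene","top"):
    cv2.imwrite(f"pics/{n}1.png",viewer.snapshot(n)[:,:,::-1]); print(n,viewer.camera_model(n))
print(viewer.camera_model("wrist")); print(status.get_obs()); print(robot.grasp_offset)
E
```

```text
scene {'K': array([[473.6216,   0.    , 314.4848],
       [  0.    , 473.6216, 239.0948],
       [  0.    ,   0.    ,   1.    ]]), 'xyz': array([-0.1876, -0.6533,  0.6185]), 'attitude': array([ 1.097 ,  0.0106, -0.8167])}
top {'K': array([[482.9289,   0.    , 318.6888],
       [  0.    , 482.9289, 246.9327],
       [  0.    ,   0.    ,   1.    ]]), 'xyz': array([ 0.2319, -0.012 ,  1.3526]), 'attitude': array([ 0.2099, -0.0052, -1.5591])}
{'K': array([[359.2184,   0.    , 315.3921],
       [  0.    , 359.2184, 240.6479],
       [  0.    ,   0.    ,   1.    ]]), 'T_tool_cam': array([[ 0.0003,  0.9734,  0.229 ,  0.0652],
       [ 1.    , -0.    , -0.0011,  0.001 ],
       [-0.001 ,  0.229 , -0.9734, -0.1788],
       [ 0.    ,  0.    ,  0.    ,  1.    ]])}
{'time': 0.1, 'joint_positions': array([ 0.9979,  0.0879,  1.3721, -0.    ,  1.6836, -0.1031]), 'qvel': array([-0.0007, -0.0005, -0.0035,  0.0022,  0.0001, -0.    ]), 'joint_torque': array([  0.0028, -34.1249, -30.3304,   0.0721,   0.0303,  -0.0001]), 'tool_pos': array([0.2487, 0.49  , 0.2044]), 'ee_rot': array([-3.1396, -0.0002,  2.6718]), 'wrist_force': array([ 0.0864, -0.2338, -0.3899]), 'wrist_torque': array([-0.034 , -0.0179, -0.0436]), 'width': 0.09374932405956495}
0.0188
```

View pics/scene1.png

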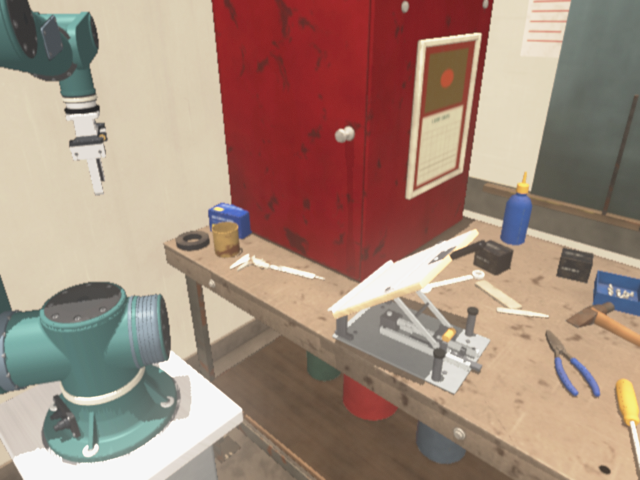

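View pics/top1.png

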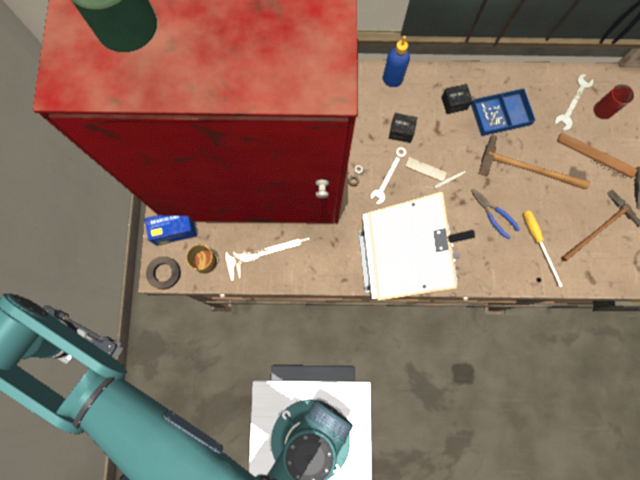

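Scene: the board has its hinge at the left (about 340,320) and its free edge at the upper right (475,235), with the tab near (468,247). Top: the board spans (362..457, 195..300) and the black tab runs to about (475,236). I'll zoom in on both.

```bash
python3 - <<'E'
import cv2,numpy as np
a=cv2.imread("pics/scene1.png")[220:400,320:500]; b=cv2.imread("pics/top1.png")[185:309,350:490]
a=cv2.resize(a,(600,600),interpolation=cv2.INTER_CUBIC)
cv2.imwrite("pics/c1.png",a)
cv2.imwrite("pics/c2.png",cv2.resize(b,None,fx=4.8,fy=4.8,interpolation=cv2.INTER_CUBIC)[:600])
E
```

```text
(no output)
```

View pics/c1.png

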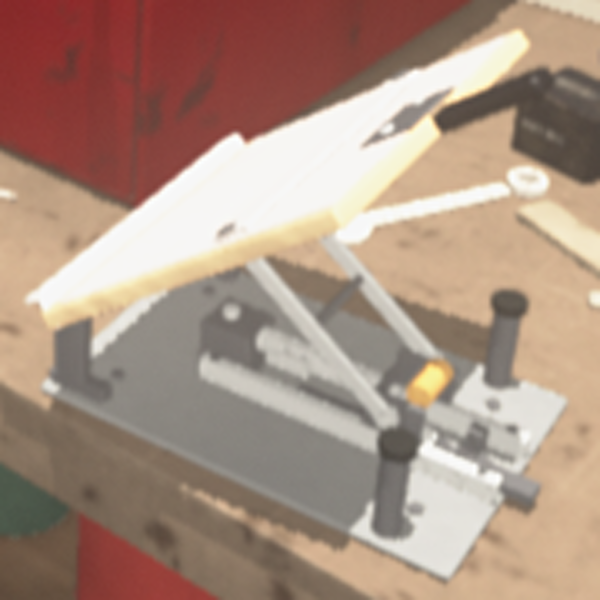

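View pics/c2.png

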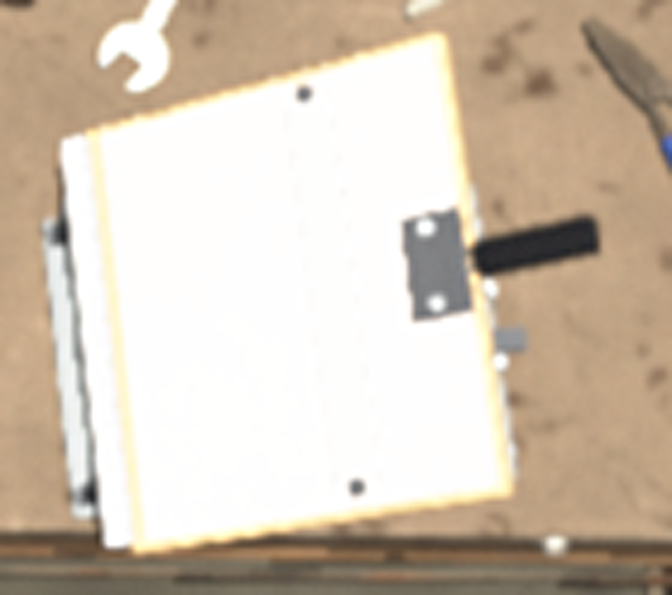

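The scene crop shows the plate corners at (45,388), (448,580) and (567,400), the tab from (440,120) to (545,78), and the prop and rack. In the top crop the tab runs from (473,258) to (598,235).

```bash
cat > h.py <<'E'
import numpy as np,cv2
from scipy.spatial.transform import Rotation as R
from bench import status,viewer,order,robot
np.set_printoptions(precision=4,suppress=True)
def ray(n,p,T=None):
    c=viewer.camera_model(n); d=np.linalg.inv(c["K"])@[p[0],p[1],1]; d=np.array([d[0],-d[1],-d[2]])
    d=R.from_euler("xyz",c["attitude"]).apply(d); return np.array(c["xyz"]),d/np.linalg.norm(d)
def plane(n,p,z):
    o,d=ray(n,p); return o+d*(z-o[2])/d[2]
def tri(p1,p2,n1="scene",n2="top"):
    o1,d1=ray(n1,p1);o2,d2=ray(n2,p2)
    t=np.linalg.lstsq(np.c_[d1,-d2],o2-o1,rcond=None)[0]
    a,b=o1+d1*t[0],o2+d2*t[1]; return (a+b)/2,np.linalg.norm(a-b)
S=lambda u,v:(320+.3*u,220+.3*v)
Tp=lambda u,v:(350+u/4.8,185+v/4.8)
E
python3 - <<'E'
from h import *
P=[plane("scene",S(*q),.003) for q in((45,388),(448,580),(567,400))]
print(P,np.linalg.norm(P[1]-P[0]),np.linalg.norm(P[2]-P[1]))
d=P[1]-P[0];print("yaw x",np.arctan2(d[1],d[0])); d=P[2]-P[1];print("yaw y",np.arctan2(d[1],d[0]))
h=tri(S(494,100),Tp(536,246));print("handle",h, "end",tri(S(545,78),Tp(598,235)),"root",tri(S(440,118),Tp(473,258)))
# hinge-side and free-edge board corners in top view, free edge top face corners
print("board corners top free",tri(S(522,35),Tp(443,35)),tri(S(340,210),Tp(512,495)))
e=plane("top",Tp(598,235),.239+.016)-plane("top",Tp(473,258),.219);print("yaw tab",np.arctan2(e[1],e[0]))
print("handle top plane",plane("top",Tp(536,246),.239))
E
```

```text
[array([ 0.3929, -0.1521,  0.003 ]), array([ 0.4166, -0.4093,  0.003 ]), array([ 0.5957, -0.3905,  0.003 ])] 0.2582509576770239 0.1800876842664357
yaw x -1.4788103319678285
yaw y 0.10439459063072873
handle (array([ 0.5014, -0.3565,  0.233 ]), np.float64(0.0017766245218265582)) end (array([ 0.5022, -0.3805,  0.2539]), np.float64(0.0012085247193587248)) root (array([ 0.4994, -0.3302,  0.2136]), np.float64(0.0014787541219808684))
board corners top free (array([ 0.616 , -0.3187,  0.2159]), np.float64(2.8664185254847844e-05)) (array([ 0.3791, -0.3431,  0.2188]), np.float64(0.0027953206514493827))
yaw tab -1.4959474612700272
handle top plane [ 0.4995 -0.3539  0.239 ]
```

```bash
cat >> h.py <<'E'
YAW=-1.47; U=np.array([np.cos(YAW),np.sin(YAW),0]); HL=np.array([.480,-.154,.075])
def handle(s): return HL+.258*(np.cos(s)*U+np.sin(s)*np.array([0,0,1]))
def rel(p,yaw=1.671,obs=None):  # world TCP pose -> tool shift mm, rotvec deg
    o=obs or status.get_obs(); A=R.from_euler("xyz",o["ee_rot"])
    B=R.from_euler("xyz",[np.pi,0,yaw])
    return A.inv().apply(np.array(p)-o["tool_pos"])*1000,(A.inv()*B).as_rotvec(degrees=True)
E
python3 - <<'E'
from h import *
o=status.get_obs()
for p in ([.27,.30,.36],[.33,.0,.38],[.42,-.25,.38],[.5005,-.3555,.33]): print(*rel(p,obs=o))
E
```

```text
[-104.9407 -160.0908 -155.2607] [-0.1068  0.0472 57.3416]
[-294.2477 -400.4658 -174.8241] [-0.1068  0.0472 57.3416]
[-487.6727 -582.6379 -174.5014] [-0.1068  0.0472 57.3416]
[-607.2197 -640.1683 -124.409 ] [-0.1068  0.0472 57.3416]
```

Request:
move_arm([
  [[-25, -40, -40], [0, 0, 5], 0],
  [[-52, -80, -80], [0, 0, 10], 0],
  [[-80, -120, -120], [0, 0, 16], 0],
  [[-105, -160, -155], [0, 0, 22], 0],
  [[-137, -200, -160], [0, 0, 28], 0],
  [[-168, -240, -165], [0, 0, 34], 0],
  [[-200, -280, -170], [0, 0, 40], 0],
  [[-231, -320, -175], [0, 0, 46], 0],
  [[-263, -360, -175], [0, 0, 52], 0],
  [[-294, -400, -175], [0, 0, 57], 0],
  [[-333, -437, -175], [0, 0, 57], 0],
  [[-372, -474, -175], [0, 0, 57], 0],
  [[-411, -511, -175], [0, 0, 57], 0],
  [[-450, -547, -175], [0, 0, 57], 0],
  [[-488, -583, -175], [0, 0, 57], 0],
  [[-518, -597, -175], [0, 0, 57], 0],
  [[-548, -611, -165], [0, 0, 57], 0],
  [[-578, -626, -145], [0, 0, 57], 0],
  [[-607, -640, -124], [0, 0, 57.3], 0],
  [[-607, -640, -124], [0, 0, 57.3], 0],
])

```text
time: 2.6
tool_pos: [0.5004, -0.3557, 0.3243]
ee_rot: [-3.136, -0.006, 1.671]
wrist_force: [-0.1, 1.6, -0.1]
width: 0.047
```

```bash
python3 - <<'E'
from h import *
o=status.get_obs(); print(o["tool_pos"],o["ee_rot"],o["width"],o["wrist_force"])
im=viewer.snapshot("wrist"); cv2.imwrite("pics/w1.png",im[:,:,::-1])
c=viewer.camera_model("wrist")
A=R.from_euler("xyz",o["ee_rot"]); h=np.array([.5005,-.3555,.236])
for s in (0,-.031,.031):
    p=A.inv().apply(h+s*(np.cos(.67)*U+np.sin(.67)*np.array([0,0,1]))-o["tool_pos"]); q=np.linalg.inv(c["T_tool_cam"])@np.r_[p,1]
    v=c["K"]@[q[0],-q[1],-q[2]]; print("pred",v[:2]/v[2])
E
```

```text
[ 0.5004 -0.3557  0.3243] [-3.1356 -0.0064  1.6706] 0.046961877350069514 [-0.1418  1.6059 -0.059 ]
pred [314.5628 245.9574]
pred [314.7193 210.9145]
pred [314.3903 284.5779]
```

View pics/w1.png

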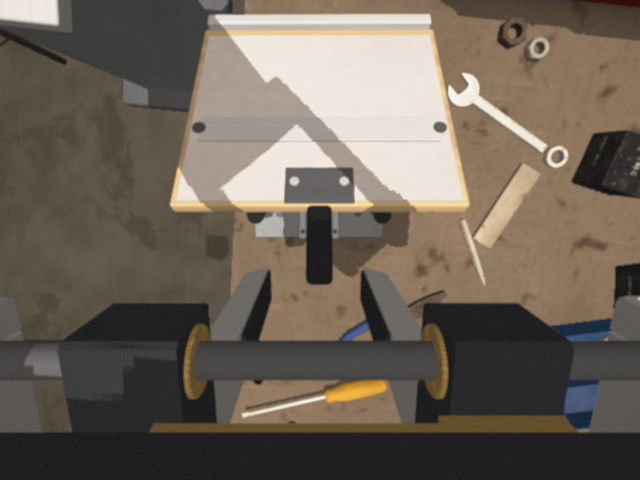

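Wrist view: the tab is upright in the image, centre (319,245). It should be at (314.5,246), so I shift about 3 mm along tool y and descend.

Request:
move_arm([
  [[0, 3, 30], [0, 0, 0], 0],
  [[0, 3, 60], [0, 0, 0], 0],
  [[0, 3, 85], [0, 0, 0], 0],
  [[0, 3, 100], [0, 0, 0], 0],
  [[0, 3, 106], [0, 0, 0], 0],
  [[0, 3, 106], [0, 0, 0], 0],
])

```text
time: 3.4
tool_pos: [0.5036, -0.3547, 0.2244]
ee_rot: [3.141, 0.001, 1.672]
wrist_force: [0.1, 0.3, 0.1]
width: 0.0469
```

Request:
move_arm([
  [[0, 0, 0], [0, 0, 0], -0.3],
  [[0, 0, 0], [0, 0, 0], -0.45],
  [[0, 0, 0], [0, 0, 0], -0.6],
  [[0, 0, 0], [0, 0, 0], -0.8],
  [[0, 0, 0], [0, 0, 0], -1],
  [[0, 0, 0], [0, 0, 0], -1],
])

```text
time: 4.15
tool_pos: [0.5025, -0.3552, 0.2237]
ee_rot: [-3.14, 0.0, 1.671]
wrist_force: [-6.1, -0.3, 2.6]
width: 0.0196
```

```bash
python3 - <<'E'
import numpy as np
s0=.675
for s in np.arange(.675,1.2,.025): print("%.3f %.1f %.1f"%(s,258*(np.cos(s0)-np.cos(s)),-258*(np.sin(s)-np.sin(s0))))
E
```

```text
0.675 0.0 -0.0
0.700 4.1 -5.0
0.725 8.3 -9.9
0.750 12.6 -14.6
0.775 17.1 -19.3
0.800 21.7 -23.9
0.825 26.4 -28.3
0.850 31.1 -32.6
0.875 36.0 -36.8
0.900 41.0 -40.9
0.925 46.1 -44.8
0.950 51.3 -48.6
0.975 56.6 -52.3
1.000 62.0 -55.9
1.025 67.5 -59.3
1.050 73.0 -62.6
1.075 78.7 -65.7
1.100 84.4 -68.7
1.125 90.2 -71.6
1.150 96.0 -74.3
1.175 102.0 -76.8
```

Request:
move_arm([
  [[0, -1, 0], [0, 0, 0], -1],
  [[0.8, -1, -1], [0, 0, 0], -1],
  [[2.4, -1, -3], [0, 0, 0], -1],
  [[4, -1, -5], [0, 0, 0], -1],
  [[6, -1, -7.3], [0, 0, 0], -1],
  [[8.2, -1, -9.8], [0, 0, 0], -1],
  [[8.2, -1, -9.8], [0, 0, 0], -1],
])

```text
time: 5.03
tool_pos: [0.5016, -0.3467, 0.2333]
ee_rot: [-3.141, 0.0, 1.672]
wrist_force: [-1.6, -4.3, -1.8]
width: 0.0196
```

Request:
move_arm([
  [[2.1, 0, -2.4], [0, 0, 0], -1],
  [[4.4, 0, -4.8], [0, 0, 0], -1],
  [[6.6, 0, -7.2], [0, 0, 0], -1],
  [[8.9, 0, -9.5], [0, 0, 0], -1],
  [[11.2, 0, -11.8], [0, 0, 0], -1],
  [[13.5, 0, -14], [0, 0, 0], -1],
  [[15.8, 0, -16.3], [0, 0, 0], -1],
  [[18.2, 0, -18.5], [0, 0, 0], -1],
  [[20.5, 0, -20.7], [0, 0, 0], -1],
  [[22.9, 0, -22.8], [0, 0, 0], -1],
  [[25.3, 0, -25], [0, 0, 0], -1],
  [[27.8, 0, -27], [0, 0, 0], -1],
  [[30.2, 0, -29], [0, 0, 0], -1],
  [[32.8, 0, -31], [0, 0, 0], -1],
  [[35.3, 0, -33], [0, 0, 0], -1],
  [[37.9, 0, -35], [0, 0, 0], -1],
  [[37.9, 0, -35], [0, 0, 0], -1],
])

```text
time: 7.15
tool_pos: [0.4977, -0.3083, 0.2681]
ee_rot: [-3.141, -0.001, 1.672]
wrist_force: [-4.4, 0.5, -6.8]
width: 0.0198
```

Request:
move_arm([
  [[2, -0.4, -1.2], [0, 0, 0], -1],
  [[4, -0.8, -1.9], [0, 0, 0], -1],
  [[6.1, -0.8, -2.6], [0, 0, 0], -1],
  [[8.2, -0.8, -4.1], [0, 0, 0], -1],
  [[10.3, -0.8, -5.6], [0, 0, 0], -1],
  [[10.3, -0.8, -5.6], [0, 0, 0], -1],
])

```text
time: 7.9
tool_pos: [0.4968, -0.2989, 0.2748]
ee_rot: [3.139, 0.002, 1.672]
wrist_force: [2.1, -1.1, -2.4]
width: 0.0197
```

Request:
move_arm([
  [[1.3, 0, -0.9], [0, 0, 0], -1],
  [[2.7, 0, -1.8], [0, 0, 0], -1],
  [[4, 0, -2.7], [0, 0, 0], -1],
  [[4, 0, -2.7], [0, 0, 0], -1],
])

```text
time: 8.4
tool_pos: [0.4964, -0.295, 0.2774]
ee_rot: [3.139, 0.001, 1.672]
wrist_force: [4.7, -2.5, -1.5]
width: 0.0194
```

Request:
move_arm([
  [[1.3, 0, -0.9], [0, 0, 0], -1],
  [[2.7, 0, -1.8], [0, 0, 0], -1],
  [[4, 0, -2.6], [0, 0, 0], -1],
  [[4, 0, -2.6], [0, 0, 0], -1],
])

```text
time: 8.9
tool_pos: [0.496, -0.291, 0.2799]
ee_rot: [3.139, 0.001, 1.672]
wrist_force: [5.2, -1.5, -1.1]
width: 0.0198
```

Request:
move_arm([
  [[1.4, 0.3, -0.9], [0, 0, 0], -1],
  [[2.8, 0.5, -1.7], [0, 0, 0], -1],
  [[4.1, 0.5, -2.5], [0, 0, 0], -1],
  [[4.1, 0.5, -2.5], [0, 0, 0], -1],
])

```text
time: 9.4
tool_pos: [0.4955, -0.2869, 0.2823]
ee_rot: [3.14, 0.001, 1.672]
wrist_force: [4.1, -3.0, -0.3]
width: 0.0198
```

Request:
move_arm([
  [[1.4, 0, -0.9], [0, 0, 0], -1],
  [[2.8, 0, -1.7], [0, 0, 0], -1],
  [[4.1, 0, -2.4], [0, 0, 0], -1],
  [[4.1, 0, -2.4], [0, 0, 0], -1],
])

```text
time: 9.9
tool_pos: [0.4951, -0.2829, 0.2846]
ee_rot: [3.14, 0.001, 1.672]
wrist_force: [3.9, -2.7, -0.7]
width: 0.0193
```

Request:
move_arm([
  [[1.4, 0, -0.8], [0, 0, 0], -1],
  [[2.8, 0, -1.6], [0, 0, 0], -1],
  [[4.2, 0, -2.3], [0, 0, 0], -1],
  [[4.2, 0, -2.3], [0, 0, 0], -1],
])

```text
time: 10.4
tool_pos: [0.4947, -0.2786, 0.2869]
ee_rot: [3.14, 0.001, 1.672]
wrist_force: [4.0, -2.5, -0.4]
width: 0.0199
```

Request:
move_arm([
  [[1.4, 0.2, -0.8], [0, 0, 0], -1],
  [[2.8, 0.4, -1.5], [0, 0, 0], -1],
  [[4.2, 0.4, -2.2], [0, 0, 0], -1],
  [[4.2, 0.4, -2.2], [0, 0, 0], -1],
])

```text
time: 10.9
tool_pos: [0.4943, -0.2745, 0.2891]
ee_rot: [3.141, 0.001, 1.671]
wrist_force: [2.3, -3.8, 1.6]
width: 0.0197
```

Request:
move_arm([
  [[1.3, 0, -1], [0, 0, 0], -1],
  [[2.6, 0, -1.9], [0, 0, 0], -1],
  [[4, 0, -2.7], [0, 0, 0], -1],
  [[4, 0, -2.7], [0, 0, 0], -1],
])

```text
time: 11.4
tool_pos: [0.4938, -0.2701, 0.2913]
ee_rot: [-3.141, -0.0, 1.672]
wrist_force: [1.7, -3.1, 0.6]
width: 0.0195
```

Request:
move_arm([
  [[1.4, 0, -0.8], [0, 0, 0], -1],
  [[2.8, 0, -1.5], [0, 0, 0], -1],
  [[4.2, 0, -2.1], [0, 0, 0], -1],
  [[4.2, 0, -2.1], [0, 0, 0], -1],
])

```text
time: 11.9
tool_pos: [0.4934, -0.2659, 0.2934]
ee_rot: [-3.141, -0.0, 1.672]
wrist_force: [1.8, -3.4, 1.3]
width: 0.0197
```

Request:
move_arm([
  [[1.4, 0, -0.8], [0, 0, 0], -1],
  [[2.8, 0, -1.5], [0, 0, 0], -1],
  [[4.2, 0, -2.2], [0, 0, 0], -1],
  [[4.2, 0, -2.2], [0, 0, 0], -1],
])

```text
time: 12.4
tool_pos: [0.493, -0.2615, 0.2954]
ee_rot: [-3.141, -0.001, 1.672]
wrist_force: [-0.1, -3.8, -0.4]
width: 0.0194
```

Request:
move_arm([
  [[1.4, 0, -0.7], [0, 0, 0], -1],
  [[2.8, 0, -1.3], [0, 0, 0], -1],
  [[2.8, 0, -1.3], [0, 0, 0], -1],
])

```text
time: 12.78
tool_pos: [0.4928, -0.2599, 0.2961]
ee_rot: [-3.141, 0.001, 1.671]
wrist_force: [0.5, -6.2, -3.9]
width: 0.0195
```

Contact with the plunger: tangential pull is about 7.3 N, against a baseline of about 3 N. From here I move in fine steps.

Request:
move_arm([
  [[0.7, 0, -0.3], [0, 0, 0], -1],
  [[1.4, 0, -0.6], [0, 0, 0], -1],
  [[1.4, 0, -0.6], [0, 0, 0], -1],
])

```text
time: 13.15
tool_pos: [0.4927, -0.2593, 0.2964]
ee_rot: [-3.141, 0.002, 1.67]
wrist_force: [2.2, -7.3, -4.2]
width: 0.0195
```

Request:
move_arm([
  [[0.9, 0, -0.4], [0, 0, 0], -1],
  [[1.8, 0, -0.8], [0, 0, 0], -1],
  [[1.8, 0, -0.8], [0, 0, 0], -1],
])

```text
time: 13.52
tool_pos: [0.4927, -0.2583, 0.2969]
ee_rot: [-3.14, 0.003, 1.669]
wrist_force: [2.4, -9.9, -5.7]
width: 0.0198
```

Request:
move_arm([
  [[0.7, 0, -0.3], [0, 0, 0], -1],
  [[1.4, 0, -0.6], [0, 0, 0], -1],
  [[1.4, 0, -0.6], [0, 0, 0], -1],
])

```text
time: 13.9
tool_pos: [0.4926, -0.2576, 0.2972]
ee_rot: [-3.14, 0.005, 1.669]
wrist_force: [2.7, -10.9, -6.5]
width: 0.0195
```

Request:
move_arm([
  [[0.7, 0, -0.3], [0, 0, 0], -1],
  [[1.4, 0, -0.6], [0, 0, 0], -1],
  [[1.4, 0, -0.6], [0, 0, 0], -1],
])

```text
time: 14.28
tool_pos: [0.4925, -0.2568, 0.2975]
ee_rot: [-3.14, 0.006, 1.668]
wrist_force: [2.6, -12.2, -6.4]
width: 0.0195
```

Request:
move_arm([
  [[0.7, 0, -0.3], [0, 0, 0], -1],
  [[1.4, 0, -0.6], [0, 0, 0], -1],
  [[1.4, 0, -0.6], [0, 0, 0], -1],
])

```text
time: 14.65
tool_pos: [0.4924, -0.256, 0.2978]
ee_rot: [-3.14, 0.007, 1.668]
wrist_force: [3.8, -14.6, -7.1]
width: 0.0194
```

Request:
move_arm([
  [[0.6, 0, -0.3], [0, 0, 0], -1],
  [[1.3, 0, -0.6], [0, 0, 0], -1],
  [[1.3, 0, -0.6], [0, 0, 0], -1],
])

```text
time: 15.02
tool_pos: [0.4924, -0.2553, 0.2981]
ee_rot: [-3.14, 0.007, 1.667]
wrist_force: [3.6, -16.1, -9.0]
width: 0.0196
```

```bash
python3 - <<'E'
from h import *
im=viewer.snapshot("scene")[:,:,::-1]
cv2.imwrite("pics/s2.png",im)
cv2.imwrite("pics/c3.png",cv2.resize(im[220:400,320:500],(600,600),interpolation=cv2.INTER_CUBIC))
print(status.get_obs()["wrist_force"])
E
```

```text
[  4.6238 -16.4212  -8.9834]
```

View pics/c3.png

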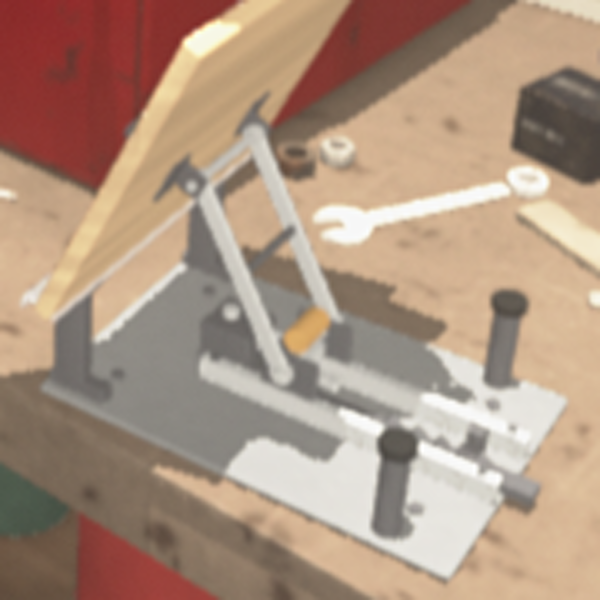

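The tumbler weight, at (306,330), has swung back relative to the prop foot. Extra pull was about 15.5–16 N, above the 12–15 N throw range and under 20 N. Now I lower along the arc.

```bash
python3 - <<'E'
import numpy as np
def t(a,b,n):
    print(a,b,[[round(258*(np.cos(a)-np.cos(s)),1),round(-258*(np.sin(s)-np.sin(a)),1)] for s in np.linspace(a,b,n+1)[1:]])
t(1.187,1.0,15);t(1.0,.86,11);t(.86,.65,16);t(.65,.4,18);t(.4,.15,18);t(.15,.0,12)
E
```

```text
1.187 1.0 [[np.float64(-3.0), np.float64(1.2)], [np.float64(-5.9), np.float64(2.5)], [np.float64(-8.9), np.float64(3.8)], [np.float64(-11.8), np.float64(5.1)], [np.float64(-14.7), np.float64(6.5)], [np.float64(-17.6), np.float64(7.9)], [np.float64(-20.5), np.float64(9.3)], [np.float64(-23.3), np.float64(10.8)], [np.float64(-26.2), np.float64(12.3)], [np.float64(-29.0), np.float64(13.9)], [np.float64(-31.8), np.float64(15.5)], [np.float64(-34.6), np.float64(17.1)], [np.float64(-37.3), np.float64(18.7)], [np.float64(-40.1), np.float64(20.4)], [np.float64(-42.8), np.float64(22.1)]]
1.0 0.86 [[np.float64(-2.8), np.float64(1.8)], [np.float64(-5.5), np.float64(3.6)], [np.float64(-8.2), np.float64(5.5)], [np.float64(-10.9), np.float64(7.4)], [np.float64(-13.5), np.float64(9.3)], [np.float64(-16.2), np.float64(11.3)], [np.float64(-18.8), np.float64(13.3)], [np.float64(-21.3), np.float64(15.3)], [np.float64(-23.9), np.float64(17.4)], [np.float64(-26.4), np.float64(19.4)], [np.float64(-28.9), np.float64(21.6)]]
0.86 0.65 [[np.float64(-2.6), np.float64(2.2)], [np.float64(-5.1), np.float64(4.5)]
[... 1714 characters left out ...]
)], [np.float64(-14.2), np.float64(44.3)], [np.float64(-14.9), np.float64(47.8)], [np.float64(-15.6), np.float64(51.3)], [np.float64(-16.3), np.float64(54.8)], [np.float64(-16.9), np.float64(58.4)], [np.float64(-17.5), np.float64(61.9)]]
0.15 0.0 [[np.float64(-0.5), np.float64(3.2)], [np.float64(-0.9), np.float64(6.4)], [np.float64(-1.3), np.float64(9.6)], [np.float64(-1.6), np.float64(12.8)], [np.float64(-1.9), np.float64(16.0)], [np.float64(-2.2), np.float64(19.2)], [np.float64(-2.4), np.float64(22.4)], [np.float64(-2.6), np.float64(25.7)], [np.float64(-2.7), np.float64(28.9)], [np.float64(-2.8), np.float64(32.1)], [np.float64(-2.9), np.float64(35.3)], [np.float64(-2.9), np.float64(38.6)]]
```

Request:
move_arm([
  [[-3, 0, 1.2], [0, 0, 0], -1],
  [[-5.9, 0, 2.5], [0, 0, 0], -1],
  [[-8.9, 0, 3.8], [0, 0, 0], -1],
  [[-11.8, 0, 5.1], [0, 0, 0], -1],
  [[-14.7, 0, 6.5], [0, 0, 0], -1],
  [[-17.6, 0, 7.9], [0, 0, 0], -1],
  [[-20.5, 0, 9.3], [0, 0, 0], -1],
  [[-23.3, 0, 10.8], [0, 0, 0], -1],
  [[-26.2, 0, 12.3], [0, 0, 0], -1],
  [[-29, 0, 13.9], [0, 0, 0], -1],
  [[-31.8, 0, 15.5], [0, 0, 0], -1],
  [[-34.6, 0, 17.1], [0, 0, 0], -1],
  [[-37.3, 0, 18.7], [0, 0, 0], -1],
  [[-40.1, 0, 20.4], [0, 0, 0], -1],
  [[-42.8, 0, 22.1], [0, 0, 0], -1],
])

```text
time: 16.95
tool_pos: [0.4962, -0.293, 0.2781]
ee_rot: [-3.141, -0.001, 1.672]
wrist_force: [-1.6, 2.2, -3.9]
width: 0.0196
```

Request:
move_arm([
  [[-2.5, 0, 2.2], [0, 0, 0], -1],
  [[-5.1, 0, 4.3], [0, 0, 0], -1],
  [[-7.8, 0, 6.2], [0, 0, 0], -1],
  [[-10.5, 0, 8.1], [0, 0, 0], -1],
])

```text
time: 17.45
tool_pos: [0.4973, -0.304, 0.2706]
ee_rot: [3.142, 0.001, 1.671]
wrist_force: [-2.5, 0.8, -2.2]
width: 0.0195
```

Request:
move_arm([
  [[-1.3, 0, 1], [0, 0, 0], -1],
  [[-2.6, 0, 1.9], [0, 0, 0], -1],
  [[-4, 0, 2.9], [0, 0, 0], -1],
])

```text
time: 17.82
tool_pos: [0.4977, -0.3078, 0.2678]
ee_rot: [3.142, 0.001, 1.671]
wrist_force: [-3.6, -0.7, -0.9]
width: 0.0202
```

Request:
move_arm([
  [[-1.3, 0, 1], [0, 0, 0], -1],
  [[-2.6, 0, 2], [0, 0, 0], -1],
  [[-3.9, 0, 3], [0, 0, 0], -1],
])

```text
time: 18.2
tool_pos: [0.4981, -0.3117, 0.2647]
ee_rot: [-3.142, 0.001, 1.671]
wrist_force: [-4.2, -1.4, -1.3]
width: 0.0202
```

Request:
move_arm([
  [[-1.3, 0, 1], [0, 0, 0], -1],
  [[-2.5, 0, 2.1], [0, 0, 0], -1],
])

```text
time: 18.45
tool_pos: [0.4983, -0.3143, 0.2627]
ee_rot: [3.142, 0.001, 1.671]
wrist_force: [-4.0, -1.6, -0.1]
width: 0.0196
```

Request:
move_arm([
  [[-1.9, 0, 1.5], [0, 0, 0], -1],
  [[-3.8, 0, 3.1], [0, 0, 0], -1],
  [[-5.8, 0, 4.7], [0, 0, 0], -1],
  [[-7.7, 0, 6.4], [0, 0, 0], -1],
])

```text
time: 18.95
tool_pos: [0.4991, -0.3219, 0.2561]
ee_rot: [-3.142, 0.001, 1.671]
wrist_force: [-5.1, -2.3, 1.1]
width: 0.0198
```

The board is past the fifth notch (0.93) with no blocking force, so the pawl is out. I continue lowering.

Request:
move_arm([
  [[-2.7, -0.2, 2.1], [0, 0, 0], -1],
  [[-5.3, -0.4, 4.3], [0, 0, 0], -1],
  [[-7.8, -0.6, 6.5], [0, 0, 0], -1],
  [[-10.2, -0.6, 8.8], [0, 0, 0], -1],
  [[-12.7, -0.6, 11.2], [0, 0, 0], -1],
  [[-15.1, -0.6, 13.5], [0, 0, 0], -1],
  [[-17.4, -0.6, 16], [0, 0, 0], -1],
  [[-19.8, -0.6, 18.4], [0, 0, 0], -1],
])

```text
time: 19.95
tool_pos: [0.501, -0.341, 0.2373]
ee_rot: [3.141, -0.001, 1.672]
wrist_force: [0.6, 0.5, -1.5]
width: 0.0197
```

Request:
move_arm([
  [[-2.3, 0, 2.5], [0, 0, 0], -1],
  [[-4.5, 0, 5], [0, 0, 0], -1],
  [[-6.8, 0, 7.6], [0, 0, 0], -1],
  [[-9, 0, 10.1], [0, 0, 0], -1],
  [[-11.2, 0, 12.7], [0, 0, 0], -1],
  [[-13.3, 0, 15.3], [0, 0, 0], -1],
  [[-15.4, 0, 18], [0, 0, 0], -1],
  [[-17.5, 0, 20.7], [0, 0, 0], -1],
])

```text
time: 20.95
tool_pos: [0.5027, -0.3585, 0.2167]
ee_rot: [3.141, -0.001, 1.672]
wrist_force: [4.5, 1.0, -3.0]
width: 0.0196
```

Request:
move_arm([
  [[-2.1, 0.3, 3], [0, 0, 0], -1],
  [[-4.2, 0.5, 6], [0, 0, 0], -1],
  [[-6.1, 0.5, 8.9], [0, 0, 0], -1],
  [[-8.2, 0.5, 11.8], [0, 0, 0], -1],
  [[-10.1, 0.5, 14.8], [0, 0, 0], -1],
  [[-12.1, 0.5, 17.8], [0, 0, 0], -1],
  [[-14, 0.5, 20.9], [0, 0, 0], -1],
  [[-15.8, 0.5, 23.9], [0, 0, 0], -1],
  [[-17.7, 0.5, 27], [0, 0, 0], -1],
])

```text
time: 22.08
tool_pos: [0.5046, -0.3764, 0.1898]
ee_rot: [-3.141, -0.0, 1.672]
wrist_force: [0.7, 1.6, -3.2]
width: 0.0195
```

Request:
move_arm([
  [[-1.7, 0, 3.1], [0, 0, 0], -1],
  [[-3.5, 0, 6.3], [0, 0, 0], -1],
  [[-5.2, 0, 9.4], [0, 0, 0], -1],
  [[-6.8, 0, 12.6], [0, 0, 0], -1],
  [[-8.4, 0, 15.8], [0, 0, 0], -1],
  [[-10, 0, 19.1], [0, 0, 0], -1],
  [[-11.5, 0, 22.3], [0, 0, 0], -1],
  [[-12.9, 0, 25.6], [0, 0, 0], -1],
  [[-14.3, 0, 28.9], [0, 0, 0], -1],
])

```text
time: 23.2
tool_pos: [0.506, -0.3906, 0.1609]
ee_rot: [-3.141, 0.0, 1.672]
wrist_force: [1.0, 0.9, -2.3]
width: 0.0197
```

Request:
move_arm([
  [[-1.4, 0, 3.3], [0, 0, 0], -1],
  [[-2.7, 0, 6.6], [0, 0, 0], -1],
  [[-4, 0, 10], [0, 0, 0], -1],
  [[-5.2, 0, 13.4], [0, 0, 0], -1],
  [[-6.4, 0, 16.7], [0, 0, 0], -1],
  [[-7.5, 0, 20.1], [0, 0, 0], -1],
  [[-8.6, 0, 23.5], [0, 0, 0], -1],
  [[-9.7, 0, 27], [0, 0, 0], -1],
  [[-10.7, 0, 30.4], [0, 0, 0], -1],
  [[-11.6, 0, 33.9], [0, 0, 0], -1],
  [[-12.5, 0, 37.3], [0, 0, 0], -1],
  [[-13.4, 0, 40.8], [0, 0, 0], -1],
  [[-14.2, 0, 44.3], [0, 0, 0], -1],
  [[-14.9, 0, 47.8], [0, 0, 0], -1],
  [[-15.6, 0, 51.3], [0, 0, 0], -1],
  [[-16.3, 0, 54.8], [0, 0, 0], -1],
  [[-16.9, 0, 58.4], [0, 0, 0], -1],
  [[-17.5, 0, 61.9], [0, 0, 0], -1],
])

```text
time: 25.45
tool_pos: [0.5077, -0.4077, 0.0988]
ee_rot: [-3.141, -0.001, 1.672]
wrist_force: [-2.0, 0.6, -3.3]
width: 0.0199
```

Request:
move_arm([
  [[-0.5, 0, 3.2], [0, 0, 0], -1],
  [[-0.9, 0, 6.4], [0, 0, 0], -1],
  [[-1.3, 0, 9.6], [0, 0, 0], -1],
  [[-1.6, 0, 12.8], [0, 0, 0], -1],
  [[-1.9, 0, 16], [0, 0, 0], -1],
  [[-2.2, 0, 19.2], [0, 0, 0], -1],
  [[-2.4, 0, 22.4], [0, 0, 0], -1],
  [[-2.6, 0, 25.2], [0, 0, 0], -1],
  [[-2.7, 0, 27.5], [0, 0, 0], -1],
  [[-2.8, 0, 29.5], [0, 0, 0], -1],
  [[-2.8, 0, 31], [0, 0, 0], -1],
])

```text
time: 26.82
tool_pos: [0.508, -0.4106, 0.068]
ee_rot: [-3.141, -0.0, 1.672]
wrist_force: [-3.2, 1.6, -1.7]
width: 0.0197
```

Request:
move_arm([
  [[0, 0, 1], [0, 0, 0], -1],
  [[0, 0, 2], [0, 0, 0], -1],
  [[0, 0, 3], [0, 0, 0], -1],
])

```text
time: 27.2
tool_pos: [0.5081, -0.4106, 0.0678]
ee_rot: [3.141, 0.001, 1.672]
wrist_force: [-6.9, 5.7, 8.7]
width: 0.0196
```

Request:
move_arm([
  [[0, 0, 1], [0, 0, 0], -1],
  [[0, 0, 2], [0, 0, 0], -1],
])

```text
time: 27.45
tool_pos: [0.5081, -0.4107, 0.0677]
ee_rot: [3.141, 0.001, 1.672]
wrist_force: [-8.3, 8.0, 14.4]
width: 0.0194
```

Request:
move_arm([
  [[0, 0.4, -2], [0, 0, 0], -1],
  [[-0.7, 0.8, -4], [0, 0, 0], -1],
])

```text
time: 27.7
tool_pos: [0.5081, -0.4106, 0.0678]
ee_rot: [-3.14, -0.001, 1.672]
wrist_force: [-6.0, 4.8, -3.4]
width: 0.0193
```

```bash
python3 - <<'E'
from h import *
o=status.get_obs(); print(o["wrist_force"],o["tool_pos"])
im=viewer.snapshot("scene")[:,:,::-1]
cv2.imwrite("pics/c4.png",cv2.resize(im[220:400,320:520],(667,600),interpolation=cv2.INTER_CUBIC))
E
```

```text
[-5.9561  4.7733 -3.4103] [ 0.5081 -0.4106  0.0678]
```

View pics/c4.png

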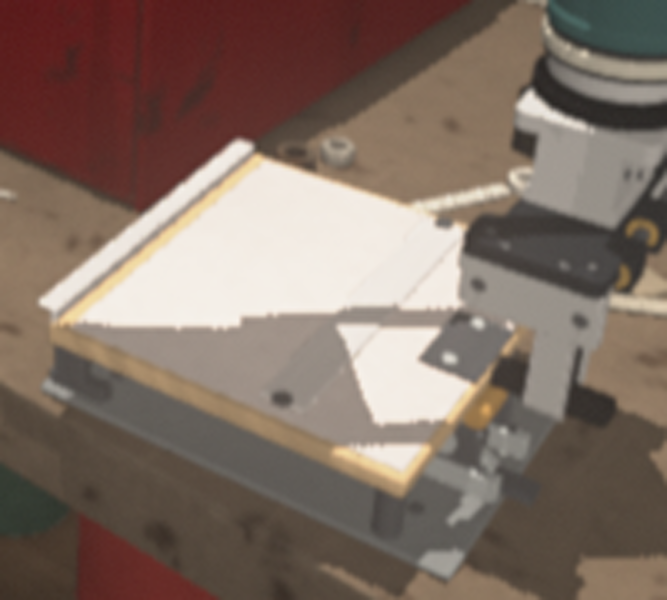

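The board is flat on the posts: front edge level, tab at about (590,405). TCP z is 0.0678 at slope 0, which calibrates the height reading. Now I raise it towards slope 0.59, which lies between notches 2 and 3.

Request:
move_arm([
  [[0.5, -0.6, -2.6], [0, 0, 0], -1],
  [[1.1, -1, -7.7], [0, 0, 0], -1],
  [[1.3, -1, -12.9], [0, 0, 0], -1],
  [[1.6, -1, -18], [0, 0, 0], -1],
  [[2, -1, -23.2], [0, 0, 0], -1],
  [[2.6, -1, -28.3], [0, 0, 0], -1],
  [[3.2, -1, -33.4], [0, 0, 0], -1],
  [[3.9, -1, -38.6], [0, 0, 0], -1],
  [[4.7, -1, -43.7], [0, 0, 0], -1],
  [[5.6, -1, -48.7], [0, 0, 0], -1],
  [[6.7, -1, -53.8], [0, 0, 0], -1],
  [[7.8, -1, -58.8], [0, 0, 0], -1],
  [[9, -1, -63.8], [0, 0, 0], -1],
  [[10.3, -1, -68.8], [0, 0, 0], -1],
  [[11.8, -1, -73.8], [0, 0, 0], -1],
  [[13.3, -1, -78.7], [0, 0, 0], -1],
  [[14.9, -1, -83.6], [0, 0, 0], -1],
])

```text
time: 29.88
tool_pos: [0.5066, -0.3964, 0.1511]
ee_rot: [3.141, -0.0, 1.672]
wrist_force: [-0.3, 0.8, -4.8]
width: 0.0195
```

Request:
move_arm([
  [[1.7, 0, -4.9], [0, 0, 0], -1],
  [[3.5, 0, -9.7], [0, 0, 0], -1],
  [[5.5, 0, -14.5], [0, 0, 0], -1],
  [[7.4, 0, -19.2], [0, 0, 0], -1],
  [[9.6, 0, -24], [0, 0, 0], -1],
  [[11.8, 0, -28.6], [0, 0, 0], -1],
  [[14, 0, -33.2], [0, 0, 0], -1],
  [[16.4, 0, -37.8], [0, 0, 0], -1],
  [[18.9, 0, -42.4], [0, 0, 0], -1],
  [[21.5, 0, -46.8], [0, 0, 0], -1],
  [[24.1, 0, -51.3], [0, 0, 0], -1],
  [[26.2, 0, -54.5], [0, 0, 0], -1],
  [[28.3, 0, -57.8], [0, 0, 0], -1],
  [[28.3, 0, -57.8], [0, 0, 0], -1],
])

```text
time: 31.62
tool_pos: [0.5037, -0.3681, 0.2089]
ee_rot: [3.141, -0.0, 1.672]
wrist_force: [0.1, 1.8, -6.7]
width: 0.0197
```

Request:
move_arm([
  [[-0.8, 0, 1.3], [0, 0, 0], -1],
  [[-1.6, 0, 2.5], [0, 0, 0], -1],
  [[-2.2, 0, 3.4], [0, 0, 0], -1],
  [[-2.8, 0, 4.2], [0, 0, 0], -1],
])

```text
time: 32.12
tool_pos: [0.504, -0.371, 0.2044]
ee_rot: [3.141, -0.001, 1.672]
wrist_force: [-0.0, 1.3, -3.9]
width: 0.02
```

Request:
move_arm([
  [[-0.6, 0, 0.8], [0, 0, 0], -1],
  [[-1.1, 0, 1.7], [0, 0, 0], -1],
])

```text
time: 32.38
tool_pos: [0.5041, -0.372, 0.2027]
ee_rot: [3.141, -0.001, 1.672]
wrist_force: [1.5, 2.7, -3.1]
width: 0.0199
```

Request:
move_arm([
  [[-0.6, 0, 0.8], [0, 0, 0], -1],
  [[-1.1, 0, 1.7], [0, 0, 0], -1],
])

```text
time: 32.62
tool_pos: [0.5042, -0.3732, 0.2009]
ee_rot: [3.141, -0.0, 1.672]
wrist_force: [1.4, 3.2, -3.5]
width: 0.0197
```

Request:
move_arm([
  [[-0.6, 0, 0.8], [0, 0, 0], -1],
  [[-1.1, 0, 1.7], [0, 0, 0], -1],
])

```text
time: 32.88
tool_pos: [0.5043, -0.3741, 0.1995]
ee_rot: [3.141, -0.001, 1.672]
wrist_force: [-0.1, 4.5, -1.3]
width: 0.02
```

Request:
move_arm([
  [[-0.4, 0, 0.6], [0, 0, 0], -1],
  [[-0.4, 0, 0.6], [0, 0, 0], -1],
])

```text
time: 33.12
tool_pos: [0.5043, -0.3744, 0.199]
ee_rot: [3.141, -0.001, 1.672]
wrist_force: [0.4, 4.9, -1.2]
width: 0.0196
```

Request:
move_arm([
  [[0.5, 0, 0.6], [0, 0, 0], -1],
  [[0.3, 0, 1.2], [0, 0, 0], -1],
  [[0.3, 0, 1.2], [0, 0, 0], -1],
])

```text
time: 33.5
tool_pos: [0.5044, -0.3748, 0.1984]
ee_rot: [3.141, 0.001, 1.672]
wrist_force: [-0.1, 4.3, 2.4]
width: 0.0199
```

The board is blocked at slope about 0.53, resting in the second notch. I relieve the load and release slowly.

Request:
move_arm([
  [[0.7, 0, -0.6], [0, 0, 0], -1],
  [[0.7, 0, -0.6], [0, 0, 0], -1],
])

```text
time: 33.75
tool_pos: [0.5044, -0.3746, 0.1986]
ee_rot: [3.141, 0.002, 1.671]
wrist_force: [-0.4, 0.1, 2.1]
width: 0.0199
```

Request:
move_arm([
  [[0, 0, 0], [0, 0, 0], -0.5],
  [[0, 0, 0], [0, 0, 0], -0.3],
  [[0, 0, 0], [0, 0, 0], 0],
  [[0, 0, 0], [0, 0, 0], 0],
  [[0, 0, 0], [0, 0, 0], 0],
])

```text
time: 34.38
tool_pos: [0.5042, -0.374, 0.198]
ee_rot: [-3.142, 0.0, 1.672]
wrist_force: [-0.1, 0.4, 0.5]
width: 0.0473
```

Request:
move_arm([
  [[0, 0, -5], [0, 0, 0], 0],
  [[0, 0, -20], [0, 0, 0], 0],
  [[0, 0, -45], [0, 0, 0], 0],
  [[0, 0, -75], [0, 0, 0], 0],
  [[0, 0, -100], [0, 0, 0], 0],
  [[0, 0, -120], [0, 0, 0], 0],
  [[0, 0, -120], [0, 0, 0], 0],
])

```text
time: 35.25
tool_pos: [0.5048, -0.3744, 0.3217]
ee_rot: [3.137, 0.005, 1.672]
wrist_force: [-0.4, 0.4, -0.2]
width: 0.0471
```

```bash
python3 - <<'E'
from h import *
o=status.get_obs(); print(o["time"],o["wrist_force"],o["tool_pos"])
im=viewer.snapshot("scene")[:,:,::-1]; t=viewer.snapshot("top")[:,:,::-1]
cv2.imwrite("pics/c5.png",np.hstack([cv2.resize(im[220:400,320:500],(500,500),interpolation=cv2.INTER_CUBIC),cv2.resize(t[185:309,360:434+50],(300,300))[:,:].repeat(1,0) if 0 else np.zeros((500,1,3),np.uint8)]))
a=cv2.imread("pics/scene1.png").astype(int); d=np.abs(a-im).sum(2)>90; d[:,330:]=0; d[:,:130]=0; print("diff left bench",d[200:290].sum())
E
```

```text
35.25 [-0.3736  0.4277 -0.1674] [ 0.5048 -0.3744  0.3217]
diff left bench 3199
```

View pics/c5.png

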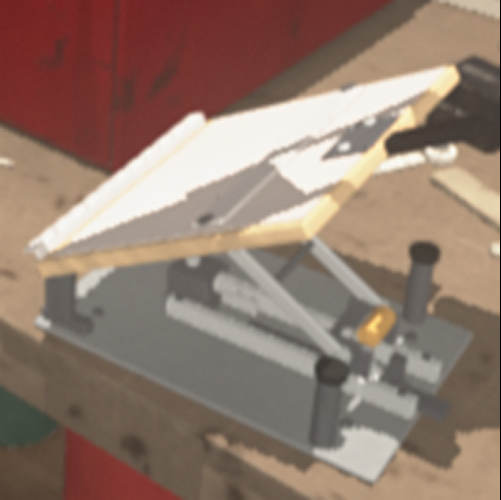

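The board stands by itself with the hand clear. I check the slope from the near free corner, comparing it with the first picture (third notch).

```bash
python3 - <<'E'
from h import *
hl=np.array([.483,-.154,.075]); V=np.array([-U[1],U[0],0])
def sl(p):
    o,d=ray("scene",p); t=((hl-.12*V-o)@V)/(d@V); q=o+t*d-hl; x,z=q@U,q[2]; return np.hypot(x,z),np.arctan2(z,x)
print("before",sl(S(340,210)),"now",sl((320+.36*305,220+.36*222)))
im=viewer.snapshot("scene")[:,:,::-1]; b=cv2.imread("pics/s2.png").astype(int)
d=np.abs(b-im).sum(2)>120; print("tin/calliper diff",d[215:285,170:325].sum())
E
```

```text
before (np.float64(0.22851797885284966), np.float64(0.676757135943886)) now (np.float64(0.22701188034607253), np.float64(0.5456437672898871))
tin/calliper diff 0
```

```bash
python3 -c "
from bench import order,status
print(order.close_job(),status.get_obs()['time'])"
```

```text
the job is handed in; nothing more can be done
the job is handed in; nothing more can be done
```

The board now stands by itself in the second notch from the bottom. I handed the job in just after 35 s on the robot's clock (limit 70 s).

**What I did:**
- **Throwing the pawl:** I gripped only the black tab and lifted slowly past the last notch to the sprung stop. The extra pull there was about 15.5–16 N, above the 12–15 N throw range and under the 20 N limit.
- **Lowering and raising:** I lowered the board by hand until it lay flat on its posts, raised it to about 0.58 rad and settled it back into the notch before letting go.

**Last checks:**
- **Slope:** The camera gives 0.546 rad now against 0.677 at the start, a difference of 0.131, which is one notch. The arm's own height reading gave about 0.53, a small disagreement but still the second notch.
- **Pawl:** The picture at the top stop showed its weight swung over, and nothing blocked the board on the way down.
- **Bystanders:** The tin and calliper area shows no change between the picture taken at the top stop and the end. A comparison with the first picture did show differences there. I put these down to the arm starting over that end of the bench, though I did not confirm it.
- **Hand:** It was clear of the board, with no force at the wrist.

**Firmer than needed:** On reaching flat I pushed up to about 14 N onto the rubber-capped posts for a moment before easing off. While finding the notch I pressed the board onto the pawl with about 4 N, also eased off before release. You asked for no pressing against the pawl.

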